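# Find the slack tag clip

## Task

One of the three sprung clips on the tag rail has gone slack: find it by tugging the wooden tags gently straight up, never hard enough to strain a clip that still grips. Put the tag from the slack clip into the tipped grey bin and then swing the bin fully upright, leaving the two sound clips' tags seated in their clips as they were and the lost toys and other things alone.

Things in the scene. Friction and masses are not known exactly. Their poses are not given: they have to be found in the camera images.
- tag_a_mid (a point): Centre, half-way up, of one of three alike plywood tags standing in the clips, in no fixed order: 8 mm thick (its x axis), 40 mm wide (y), 90 mm tall (z, up), 25 g. Lowest 30 mm of each tag are between the clip's jaws (32 mm wide, pressing on the two faces); the upper 60 mm stand free, to be pinched across the 8 mm from above.
- tag_b_mid (a point): Centre, half-way up, of one of three alike plywood tags standing in the clips, in no fixed order: 8 mm thick (its x axis), 40 mm wide (y), 90 mm tall (z, up), 25 g. Each tag stands on its clip's floor, 41 mm above the shelf, and comes out straight up. The row of three is 85 mm apart.
- tag_c_mid (a point): Centre, half-way up, of one of three alike plywood tags standing in the clips, in no fixed order: 8 mm thick (its x axis), 40 mm wide (y), 90 mm tall (z, up), 25 g. Two of the three clips are sound and still hold at 15 N of pull; in the slack one the tag slides out at 3 to 6 N, until it has slid 30 mm.
- clip_1 (a joint): How far one of the clips is drawn up out of its stand (m), 0 at rest. It rides on an upright spring of 1000 N/m: about 1 mm per newton of pull on its tag, then it springs back. Over 13 mm it is strained; travel ends at 20 mm. The clips look alike; which clip stands where, with which tag, changes from start to start.
- clip_2 (a joint): How far one of the clips is drawn up out of its stand (m), 0 at rest. It rides on an upright spring of 1000 N/m: about 1 mm per newton of pull on its tag, then it springs back. Over 13 mm it is strained; travel ends at 20 mm. The clips look alike; which clip stands where, with which tag, changes from start to start.
- clip_3 (a joint): How far one of the clips is drawn up out of its stand (m), 0 at rest. It rides on an upright spring of 1000 N/m: about 1 mm per newton of pull on its tag, then it springs back. Over 13 mm it is strained; travel ends at 20 mm. The clips look alike; which clip stands where, with which tag, changes from start to start.
- bin_hinge (a point): Middle of the grey tilting bin's hinge axis on its fixed stand, 30 mm above the shelf. x points from the bin's front (robot side) to its back, y along the hinge, z up. Bin upright: front face 15 mm before this axis, rear face 85 mm behind, underside 15 mm below, rim 105 mm above. Side cheeks 80 mm high, 162 mm apart over their outsides; back plate 96 mm behind.
- bin_in (a point): Centre of the bin's inner floor; moves with the bin. Its z axis points to the bin's open mouth, 116 mm away; x to the bin's back, y along its width. Outside, the bin is 100 mm deep, 140 mm wide and 120 mm high, walls 4 mm, open on top.
- bin (a joint): Angle of the bin (rad): 0 upright against its stop, growing as it swings forward (its mouth towards the robot), at most 0.75. The hinge is stiff (0.4 N m) and stays where it is left; pushed at the front rim it moves at about 4 to 6 N.
- digger: Bystander: yellow plastic toy digger, about 130 x 60 x 90 mm; origin under its middle, on the shelf. To be left alone.
- car: Bystander: chrome toy car, 70 x 32 x 32 mm; origin under its middle, on the shelf. To be left alone.
- jar_lid: Bystander: green ceramic lid of a marble jar, 76 mm across, 33 mm high; origin under its middle, on the shelf. To be left alone.
- dinosaur: Bystander: glossy orange plastic dinosaur, about 145 x 40 x 93 mm; origin under its middle, on the shelf. To be left alone.
- mug: Bystander: white mug, 80 mm across, 92 mm high; origin under its middle, on the shelf. To be left alone.
- padlock: Bystander: small brass padlock lying flat, about 55 x 42 x 16 mm; origin under its middle, on the shelf. To be left alone.
- pencil_tin: Bystander: flat metal pencil tin, 75 x 150 x 22 mm; origin under its middle, on the shelf. To be left alone.

How it is judged:
On the way, in this order (a step that is already met when the one before it is completed fails the run):
1. a tag has been drawn out of its clip (distance of any of tag_a_mid, tag_b_mid, tag_c_mid from where it was at the start of the episode above 0.05 m), for 0.1 s.
2. that tag is in the bin, the other two still in their clips (((x of tag_a_mid in the frame of bin_in between -0.05 and 0.05 m and y of tag_a_mid in the frame of bin_in between -0.068 and 0.068 m and z of tag_a_mid in the frame of bin_in between -0.005 and 0.085 m and distance of each of tag_b_mid, tag_c_mid from where it was at the start of the episode below 0.006 m and angle between each of tag_b_mid, tag_c_mid's own z axis and vertical below 0.15 rad) or (x of tag_b_mid in the frame of bin_in between -0.05 and 0.05 m and y of tag_b_mid in the frame of bin_in between -0.068 and 0.068 m and z of tag_b_mid in the frame of bin_in between -0.005 and 0.085 m and distance of each of tag_a_mid, tag_c_mid from where it was at the start of the episode below 0.006 m and angle between each of tag_a_mid, tag_c_mid's own z axis and vertical below 0.15 rad) or (x of tag_c_mid in the frame of bin_in between -0.05 and 0.05 m and y of tag_c_mid in the frame of bin_in between -0.068 and 0.068 m and z of tag_c_mid in the frame of bin_in between -0.005 and 0.085 m and distance of each of tag_a_mid, tag_b_mid from where it was at the start of the episode below 0.006 m and angle between each of tag_a_mid, tag_b_mid's own z axis and vertical below 0.15 rad))), for 0.2 s.
3. the bin has been swung upright with the tag in it (((x of tag_a_mid in the frame of bin_in between -0.05 and 0.05 m and y of tag_a_mid in the frame of bin_in between -0.068 and 0.068 m and z of tag_a_mid in the frame of bin_in between -0.005 and 0.085 m and distance of each of tag_b_mid, tag_c_mid from where it was at the start of the episode below 0.006 m and angle between each of tag_b_mid, tag_c_mid's own z axis and vertical below 0.15 rad) or (x of tag_b_mid in the frame of bin_in between -0.05 and 0.05 m and y of tag_b_mid in the frame of bin_in between -0.068 and 0.068 m and z of tag_b_mid in the frame of bin_in between -0.005 and 0.085 m and distance of each of tag_a_mid, tag_c_mid from where it was at the start of the episode below 0.006 m and angle between each of tag_a_mid, tag_c_mid's own z axis and vertical below 0.15 rad) or (x of tag_c_mid in the frame of bin_in between -0.05 and 0.05 m and y of tag_c_mid in the frame of bin_in between -0.068 and 0.068 m and z of tag_c_mid in the frame of bin_in between -0.005 and 0.085 m and distance of each of tag_a_mid, tag_b_mid from where it was at the start of the episode below 0.006 m and angle between each of tag_a_mid, tag_b_mid's own z axis and vertical below 0.15 rad)) and value of joint bin below 0.08 rad), for 0.2 s.
At the end, for the whole second after the job is handed in: The tag of the slack clip lies at rest inside the bin, the bin is upright (within 0.08 rad of its stop), the other two tags stand in their clips within 6 mm of where they were and upright within 0.15 rad, and the clips are back down within 3 mm (((x of tag_a_mid in the frame of bin_in between -0.05 and 0.05 m and y of tag_a_mid in the frame of bin_in between -0.068 and 0.068 m and z of tag_a_mid in the frame of bin_in between -0.005 and 0.085 m and distance of each of tag_b_mid, tag_c_mid from where it was at the start of the episode below 0.006 m and angle between each of tag_b_mid, tag_c_mid's own z axis and vertical below 0.15 rad and linear speed of tag_a below 0.03 m/s) or (x of tag_b_mid in the frame of bin_in between -0.05 and 0.05 m and y of tag_b_mid in the frame of bin_in between -0.068 and 0.068 m and z of tag_b_mid in the frame of bin_in between -0.005 and 0.085 m and distance of each of tag_a_mid, tag_c_mid from where it was at the start of the episode below 0.006 m and angle between each of tag_a_mid, tag_c_mid's own z axis and vertical below 0.15 rad and linear speed of tag_b below 0.03 m/s) or (x of tag_c_mid in the frame of bin_in between -0.05 and 0.05 m and y of tag_c_mid in the frame of bin_in between -0.068 and 0.068 m and z of tag_c_mid in the frame of bin_in between -0.005 and 0.085 m and distance of each of tag_a_mid, tag_b_mid from where it was at the start of the episode below 0.006 m and angle between each of tag_a_mid, tag_b_mid's own z axis and vertical below 0.15 rad and linear speed of tag_c below 0.03 m/s)) and value of joint bin below 0.08 rad and value of joint each of clip_1, clip_2, clip_3 below 0.003 m); the robot touches nothing.
It fails at once if a clip is strained: drawn up more than 13 mm (a pull of some 13 N) (value of joint any of clip_1, clip_2, clip_3 above 0.013 m).
It fails at once if a bystander is pushed more than 25 mm from its place (distance of any of digger, car, jar_lid, dinosaur, mug, padlock, pencil_tin from where it was at the start of the episode above 0.025 m).
It also fails if it takes over 72 s, if anything falls off the work surface, if the arm or the gripper's body presses on something with over 40 N, if the wrist force passes 120 N, or if a joint passes its speed limit or range.

## Robot

A 6-joint arm with a two-finger parallel gripper is mounted at the origin on the work surface. World frame = base frame: x ahead of the robot, y to its left, z up, the work surface at z = 0. Lengths are in m, angles in rad, forces in N, time in s.
With the tool pointing down it reaches from about 0.3 to 0.875 m from the base axis. Payload 6.4 kg.
Tool frame: the origin (TCP) lies midway between the tips of the shut fingers; the grasp point (between the pads) lies 19 mm behind it; z points along the fingers, y is the line along which they close (so a half turn about z gives the same grasp; the last joint's range is limited). The gripper opens to 85 mm and grips with 20 to 120 N. Pads are 22 mm wide; open, the fingers measure 114 mm over their backs; the gripper's body (76 mm by 85 mm) begins 54 mm behind the grasp point. The pads swing forward as they close: fully open they stand 13 mm farther back than shut.
Start: joints at [1.066, 0.181, 1.607, -0, 1.354, -0.206], TCP at [0.169, 0.55, 0.231] pointing down, gripper open.
Joint ranges: [-2.99, 2.99], [-0.89, 2.07], [0.3, 2.58], [-1.14, 4.28], [0, 2.63], [-3.12, 3.12]. Speed limits (rad/s): [2.57, 2.57, 3.01, 3.14, 3.14, 3.14].

## Interface

Orientations are given as a 3x3 rotation matrix whose columns are the frame's x, y, z axes.
In Python, from workcell import env, snapshot, get_calibration, workorder gives the robot as it stands.
- The arm moves only by the tool servo_tool, never from a script. Its argument "steps" is a list that holds one entry, the list of rows, each a list of 5 numbers: the closure, from 0 (fully open) to 1 (shut), then the shift along the world's x, y, z in m, then the turn about the world's z in degrees. In form: [[[gripper, x, y, z, yaw], ...]]. A call has 1 to 8 rows; each row shifts and turns the commanded pose from where the row before left it; what a row does not reach is not made up. A row lasts 1/12 s, in which the tool goes at most 41.7 mm and 7.16 degrees, less where a joint would pass 70% of its speed; a pose out of reach is approached as far as the arm can. A call with a gripper value outside its range is refused whole. The fingers move at their own pace and stop on an object; the grip force is fixed at half the most. Time passes only in rows, so rows that do not move let the fingers close. It gives the time, the measured TCP pose, the force, the opening and the grip force at its end, in the units of the state.
- env.read_state(): the state, without advancing time (a new reading comes with each control period).
- snapshot(name): name is "scene" or "top" or "wrist"; returns the picture (420x560x3 uint8, blue, green, red); there is no depth.
- get_calibration(name): a dict with "intrinsics" (3x3 intrinsics, pixels), "k1" (the pictures are not rectified: a ray, as slopes to the right and down, at radius r is drawn at 1 + k1 r^2 times it, then the intrinsics apply), "rvec" (rotation vector, rad) and "tvec" (3), from world to camera coordinates, as OpenCV has them; the wrist camera has in their place "hand_eye" (4x4, takes a point from camera to tool coordinates, whose origin is the TCP and whose axes are the flange's). Camera axes: x right, y down, z forward; pixel columns grow to the right and rows downward; lengths in m; the calibration is good to about 2 mm. A picture is of the moment at which its call begins: read the wrist's pose just before it. get_calibration takes no time and is no camera call.
- workorder.finish_job(): hands the job in; it is judged then, once.
The state is a dict: "time": time; "joint_positions": joint angles; "joint_velocities": joint speeds; "tau": joint torques, N m; "ee_pos": TCP position; "orientation": TCP orientation; "wrist_force": force on the tool from outside, world axes, zero at the start; "ft_torque": the same for the moment, N m; "finger_gap": opening from 0.0 (shut) to 1.0 (fully open); "gripper_force": force on a finger pad.
Only numpy, scipy, OpenCV 4.12 (cv2) and the standard library are available. Lean on these libraries where they do the work, as an engineer would, in place of code of your own. Each camera call takes 0.05 s, during which the arm holds its last target. There are 200 camera calls.

## Working session

There is one attempt and no reset: what is moved stays moved. The work goes in short steps, Python scripts to look and compute and a tool call to move; the robot and the scene stay as the last step left them, time stands still between calls to the robot, and variables do not carry over. Pictures are saved under pics/ and viewed, at most 10 in all, crops included, and the job is handed in when it is done.

Besides the shell and the picture viewer there is one more tool, called after "Emit:" by a JSON object that holds its "api" and its "payload", one argument or row to a line. servo_tool: Moves the arm, as the interface text tells. Its arguments: {"type":"object","properties":{"steps":{"type":"array"}},"required":["steps"]}

```bash
mkdir -p pics; cat > h.py <<'E'
import numpy as np, cv2
from workcell import env, snapshot, get_calibration, workorder
def cam(name, s=None):
    c=get_calibration(name); K=np.array(c["intrinsics"],float); k1=float(c["k1"])
    if "hand_eye" in c:
        s=s or env.read_state(); T=np.eye(4); T[:3,:3]=np.array(s["orientation"]).reshape(3,3); T[:3,3]=s["ee_pos"]
        W=np.linalg.inv(T@np.array(c["hand_eye"])); R,t=W[:3,:3],W[:3,3]
    else: R=cv2.Rodrigues(np.array(c["rvec"],float))[0]; t=np.array(c["tvec"],float).ravel()
    return K,np.array([k1,0,0,0,0.]),R,t
def ray(C,px):
    K,d,R,t=C; u=cv2.undistortPoints(np.array([[px]],float),K,d)[0,0]
    return -R.T@t, R.T@np.array([u[0],u[1],1.])
def onz(C,px,z):
    o,v=ray(C,px); return o+v*(z-o[2])/v[2]
def tri(obs):
    A=np.zeros((3,3));b=np.zeros(3)
    for C,px in obs:
        o,v=ray(C,px); v/=np.linalg.norm(v); P=np.eye(3)-np.outer(v,v); A+=P;b+=P@o
    x=np.linalg.solve(A,b); return x,[np.linalg.norm((np.eye(3)-np.outer(v/np.linalg.norm(v),v/np.linalg.norm(v)))@(x-o)) for o,v in (ray(C,p) for C,p in obs)]
def proj(C,X):
    K,d,R,t=C; return cv2.projectPoints(np.array(X,float).reshape(-1,1,3),cv2.Rodrigues(R)[0],t,K,d)[0][:,0]
E
python3 - <<'E'
from h import *
s=env.read_state();print(s)
for n in("scene","top"):
    im=snapshot(n);cv2.imwrite(f"pics/{n}0.png",cv2.resize(im,(800,600),interpolation=cv2.INTER_CUBIC));cv2.imwrite(f"pics/{n}raw.png",im)
    C=cam(n);print(n,-C[2].T@C[3],C[2][2])
E
```

```text
{'time': 0.0, 'joint_positions': array([ 1.06567938e+00,  1.81531278e-01,  1.60800521e+00,  7.74437891e-06,
        1.35378492e+00, -2.06295931e-01]), 'joint_velocities': array([ 1.58251404e-04,  8.35698966e-04,  9.12948788e-05, -1.36993443e-04,
       -1.85740395e-03,  1.67331007e-05]), 'tau': array([-1.41865326e-03, -4.44869936e+01, -3.51334620e+01, -2.95071477e-04,
        9.06798203e-03, -7.74589694e-06]), 'ee_pos': array([0.1689855 , 0.54903756, 0.23039099]), 'orientation': array([[-9.55683594e-01,  2.94394559e-01, -8.43180426e-04],
       [ 2.94395544e-01,  9.55682471e-01, -1.50920598e-03],
       [ 3.61510725e-04, -1.69055196e-03, -9.99998506e-01]]), 'wrist_force': array([ 0.19742769, -0.47023954,  0.7703298 ]), 'ft_torque': array([ 0.00032977, -0.01513359, -0.03547696]), 'gripper_force': 0.0, 'finger_gap': 1.0012039138999806}
scene [ 1.09880993 -0.43530642  1.14799459] [-0.4379604   0.32654218 -0.83759232]
top [ 0.35268703 -0.00588035  1.05119688] [ 0.22770128  0.00555249 -0.9737152 ]
```

View pics/scene0.png

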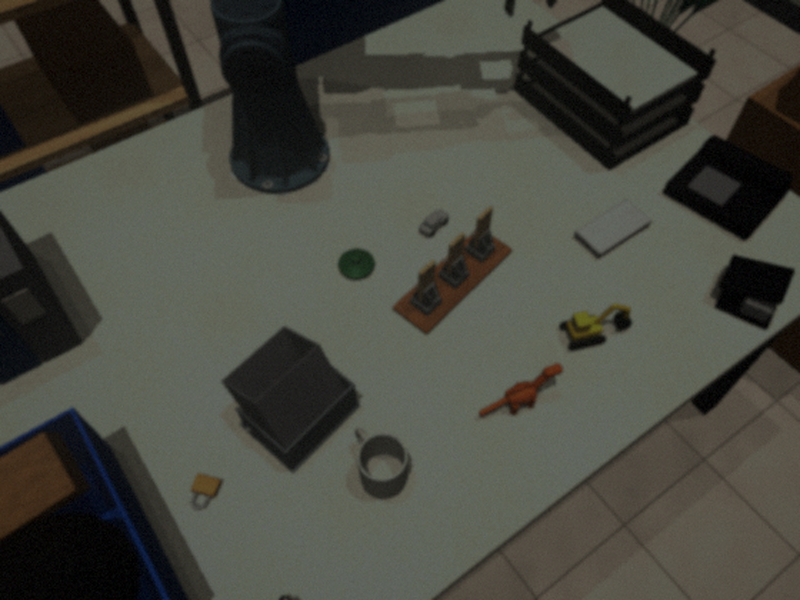

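View pics/top0.png

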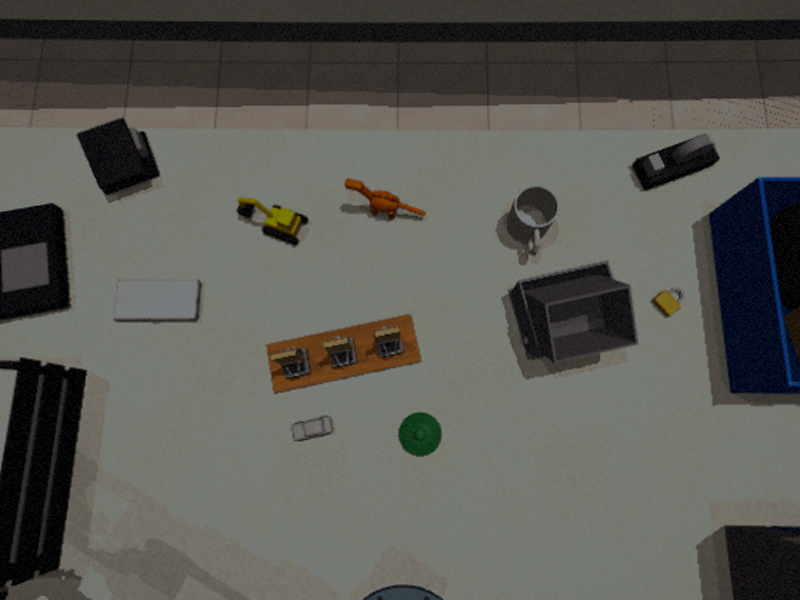

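The scene view shows the tags at about (428,285), (455,260) and (483,235), and the bin at (290,400). In the top view the tags are at (292,360), (340,350) and (388,340), and the bin mouth is around (585,315). I'll enlarge both.

```bash
python3 - <<'E'
from h import *
a=cv2.imread("pics/topraw.png");b=cv2.imread("pics/sceneraw.png")
f=lambda im,x,y,w,h:cv2.resize(cv2.convertScaleAbs(im[y:y+h,x:x+w],alpha=2.0),(400,300),interpolation=cv2.INTER_CUBIC)
# scale 3.333
o=np.vstack([np.hstack([f(a,180,210,120,90),f(a,345,170,120,90)]),np.hstack([f(b,265,140,120,90),f(b,145,225,120,90)])])
cv2.imwrite("pics/z1.png",o)
E
```

```text
(no output)
```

View pics/z1.png

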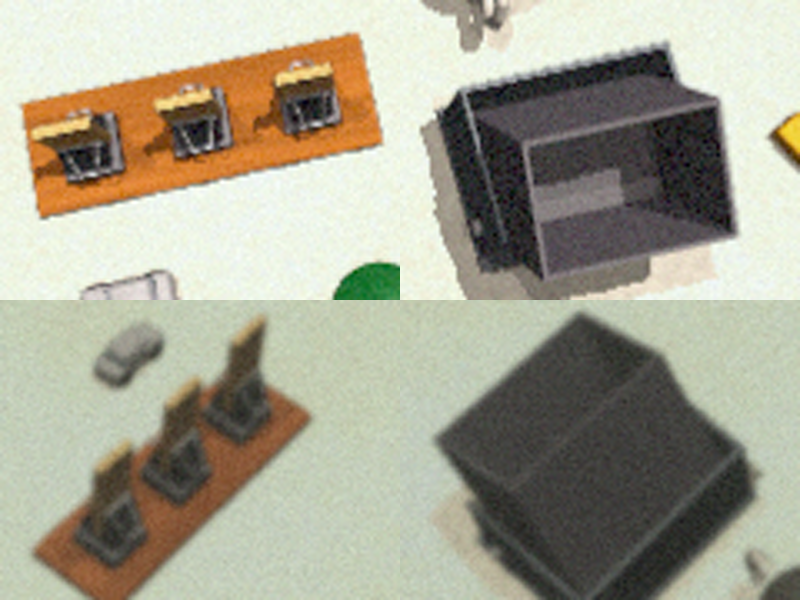

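```bash
python3 - <<'E'
from h import *
T=cam("top");S=cam("scene");s=10/3
r=lambda u,v,x,y:((u+.5)/s-.5+x,(v+.5)/s-.5+y)
for p,q in [((63,131),(255,23)),((184,105),(183,88)),((303,77),(115,152))]:
    P=r(*p,180,210);print(onz(T,P,.131),*tri([(T,P),(S,r(*q,265,140))]))
E4=[]
for n,p,q in [("F+y",(145,278),(180,15)),("F-y",(337,235),(35,140)),("R-y",(320,98),(110,187)),("R+y",(125,143),(262,55))]:
    X,e=tri([(T,r(*p,345,170)),(S,r(*q,145,225))]);print(n,X,e);E4.append(X)
E4=np.array(E4);d=lambda i,j:np.linalg.norm(E4[i]-E4[j])
print(d(0,1),d(2,3),d(1,2),d(3,0),E4.mean(0))
y=(E4[0]-E4[1]+E4[3]-E4[2]);x=E4[3]-E4[0]+E4[2]-E4[1];print(np.degrees(np.arctan2(y[1],y[0]))-90,np.arctan2(-x[2]*-1,np.hypot(*x[:2])))
for nm,p in [("car",(312,428)),("lid",(420,433)),("mug",(535,210)),("mughandle",(533,245)),("padlock",(668,301))]:
    print(nm,onz(T,(p[0]*.7,p[1]*.7),.02)[:2])
E
```

```text
[0.47372973 0.19008249 0.131     ] [0.47566073 0.19365947 0.13632962] [np.float64(0.005236046519964868), np.float64(0.0052360465199646974)]
[0.4920374  0.10783711 0.131     ] [0.49307262 0.1098353  0.13236102] [np.float64(0.00245643918116777), np.float64(0.0024564391811677136)]
[0.51194237 0.02617745 0.131     ] [0.51271995 0.02813312 0.13341181] [np.float64(0.002348074478618766), np.float64(0.0023480744786188064)]
F+y [ 0.4685964  -0.24385941  0.11899111] [np.float64(0.0009368726790083577), np.float64(0.0009368726790084458)]
F-y [ 0.4992021  -0.37718786  0.12039827] [np.float64(0.0010609382557476797), np.float64(0.0010609382557476919)]
R-y [ 0.58520157 -0.35601942  0.16562421] [np.float64(0.0008186280409886609), np.float64(0.0008186280409887321)]
R+y [ 0.55515416 -0.22330549  0.16143581] [np.float64(0.0023322701791678203), np.float64(0.0023322701791677627)]
0.13680337332924525 0.1361373387857563 0.09944544964641674 0.09857110220715959 [ 0.52703856 -0.30009304  0.14161235]
12.84294963472675 0.45870484768866837
car [0.36229518 0.15754756]
lid [ 0.35476958 -0.03032924]
mug [ 0.76788918 -0.24861236]
mughandle [ 0.69826289 -0.24177771]
padlock [ 0.59201392 -0.48114814]
```

The bin rim measures 137 × 99 mm, tilted about 0.46 rad and yawed 13°. The tag spacing comes out at 84 mm, so both match the given sizes. Next I'll move above the nearest tag.

Emit:
{"api": "servo_tool", "payload": {
  "steps": [
    [[0,0.022,-0.026,0,-4.3],[0,0.022,-0.026,0,-4.3],[0,0.022,-0.026,0,-4.3],[0,0.022,-0.026,0,-4.3],[0,0.022,-0.026,0,-4.3],[0,0.022,-0.026,0,-4.3],[0,0.022,-0.026,0,-4.3],[0,0.022,-0.026,0,-4.3]]
  ]
}}

```text
time: 0.77
ee_pos: [0.3458, 0.34, 0.231]
orientation: [[-0.619, 0.785, -0.0], [0.785, 0.619, -0.0], [0.0, -0.0, -1.0]]
wrist_force: [-0.3, -0.3, 0.3]
finger_gap: 1.001
gripper_force: 0.0
```

Emit:
{"api": "servo_tool", "payload": {
  "steps": [
    [[0,0.022,-0.026,0,-4.3],[0,0.022,-0.026,0,-4.3],[0,0.022,-0.026,0,-4.3],[0,0.022,-0.026,0,-4.3],[0,0.022,-0.026,0,-4.3],[0,0.02,-0.021,0,-4.3],[0,0,0,0,0],[0,0,0,0,0]]
  ]
}}

```text
time: 1.43
ee_pos: [0.4757, 0.1894, 0.2308]
orientation: [[-0.217, 0.976, -0.001], [0.976, 0.217, 0.0], [0.0, -0.001, -1.0]]
wrist_force: [-0.8, 0.6, 0.0]
finger_gap: 1.0
gripper_force: 0.0
```

```bash
python3 - <<'E'
from h import *
s=env.read_state();print(s["time"],s["ee_pos"],s["orientation"],s["wrist_force"])
im=snapshot("wrist");cv2.imwrite("pics/w1raw.png",im);cv2.imwrite("pics/w1.png",cv2.resize(cv2.convertScaleAbs(im,alpha=1.8),(800,600)))
C=cam("wrist",s);print(proj(C,[[.474,.190,.131],[.492,.108,.131],[.512,.026,.131]])/.7)
E
```

```text
1.4333 [0.47569366 0.18936951 0.23075037] [[-2.17108316e-01  9.76146790e-01 -1.19350342e-03]
 [ 9.76147482e-01  2.17108481e-01  9.51097894e-06]
 [ 2.68403827e-04 -1.16297045e-03 -9.99999288e-01]] [-0.75966661  0.59707441  0.03055201]
[[393.41736294 306.07632946]
 [393.35985042 448.40820927]
 [396.47654177 565.57794263]]
```

View pics/w1.png

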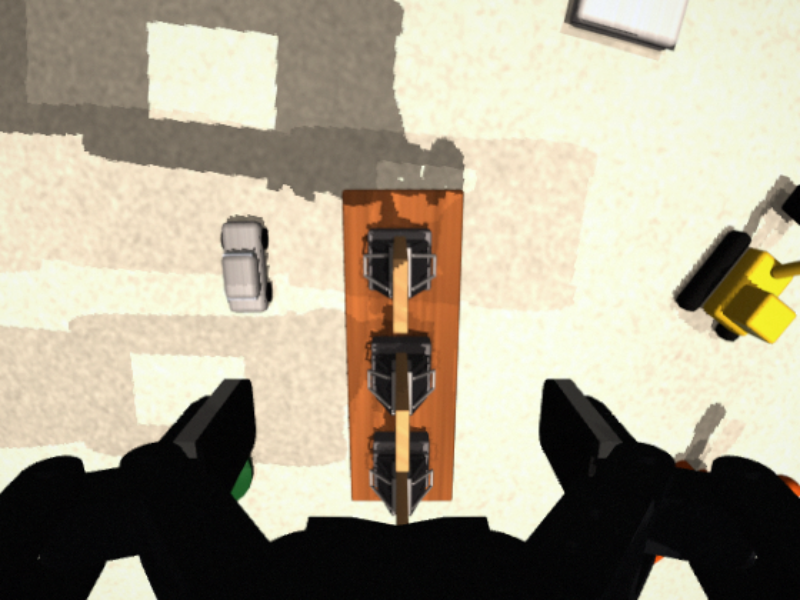

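The wrist view shows tag top 1 centred at (400,299) and tag top 2 at (402,441). The row lies along the image's vertical and the fingers straddle it.

```bash
python3 - <<'E'
from h import *
C=cam("wrist")
for p in [(400.5,299),(402,441)]: print(onz(C,(p[0]*.7,p[1]*.7),.131))
E
```

```text
[0.47595835 0.1954314  0.131     ]
[0.49509724 0.1147375  0.131     ]
```

Emit:
{"api": "servo_tool", "payload": {
  "steps": [
    [[0,0,0.005,-0.02,0.7],[0,0,0,-0.03,0],[0,0,0,-0.03,0],[0,0,0,-0.03,0],[0,0,0,-0.02,0],[0,0,0,-0.009,0],[0.4,0,0,0,0],[0.6,0,0,0,0]]
  ]
}}

```text
time: 2.15
ee_pos: [0.475, 0.1963, 0.0928]
orientation: [[-0.233, 0.972, -0.0], [0.972, 0.233, 0.0], [0.0, -0.0, -1.0]]
wrist_force: [-0.2, 0.1, 0.3]
finger_gap: 0.748
gripper_force: 0.0
```

Emit:
{"api": "servo_tool", "payload": {
  "steps": [
    [[0.8,0,0,0,0],[0.8,0,0,0,0],[0.8,0,0,0,0],[0.8,0,0,0,0]]
  ]
}}

```text
time: 2.48
ee_pos: [0.4759, 0.1957, 0.0933]
orientation: [[-0.231, 0.973, 0.002], [0.973, 0.231, 0.0], [-0.0, 0.002, -1.0]]
wrist_force: [-1.1, -0.4, 0.1]
finger_gap: 0.202
gripper_force: 0.0
```

Emit:
{"api": "servo_tool", "payload": {
  "steps": [
    [[0.86,0,0,0,0],[0.88,0,0,0,0],[0.9,0,0,0,0],[0.95,0,0,0,0],[1,0,0,0,0],[1,0,0,0,0],[1,0,0,0,0]]
  ]
}}

```text
time: 3.07
ee_pos: [0.4758, 0.1956, 0.0926]
orientation: [[-0.231, 0.973, 0.001], [0.973, 0.231, 0.0], [-0.0, 0.001, -1.0]]
wrist_force: [0.4, 1.1, 3.0]
finger_gap: 0.086
gripper_force: 59.4
```

Emit:
{"api": "servo_tool", "payload": {
  "steps": [
    [[1,0,0,0.002,0],[1,0,0,0.002,0],[1,0,0,0.002,0],[1,0,0,0,0],[1,0,0,0,0],[1,0,0,0,0]]
  ]
}}

```text
time: 3.57
ee_pos: [0.4746, 0.1954, 0.0977]
orientation: [[-0.231, 0.973, -0.002], [0.973, 0.231, -0.0], [0.0, -0.002, -1.0]]
wrist_force: [1.1, -0.8, -5.8]
finger_gap: 0.088
gripper_force: 58.2
```

Emit:
{"api": "servo_tool", "payload": {
  "steps": [
    [[1,0,0,0.0015,0],[1,0,0,0.0015,0],[1,0,0,0,0],[1,0,0,0,0]]
  ]
}}

```text
time: 3.9
ee_pos: [0.4747, 0.1954, 0.1009]
orientation: [[-0.231, 0.973, -0.001], [0.973, 0.231, -0.0], [0.0, -0.001, -1.0]]
wrist_force: [0.6, -0.6, -8.7]
finger_gap: 0.085
gripper_force: 58.1
```

Tag 1 holds at 8.7 N, above the 6 N limit for the slack clip, so it's sound. I'll lower it, release it and go to tag 2.

Emit:
{"api": "servo_tool", "payload": {
  "steps": [
    [[1,0,0,-0.003,0],[1,0,0,-0.003,0],[1,0,0,-0.002,0],[1,0,0,0,0],[0.6,0,0,0,0],[0.5,0,0,0,0],[0.4,0,0,0,0],[0.4,0,0,0,0]]
  ]
}}

```text
time: 4.57
ee_pos: [0.4757, 0.1957, 0.0938]
orientation: [[-0.232, 0.973, 0.001], [0.973, 0.232, 0.0], [0.0, 0.001, -1.0]]
wrist_force: [0.5, 0.4, 0.5]
finger_gap: 0.599
gripper_force: 0.0
```

Emit:
{"api": "servo_tool", "payload": {
  "steps": [
    [[0.4,0,0,0.03,0],[0.4,0,0,0.03,0],[0.4,0.0065,-0.0275,0,0],[0.4,0.0065,-0.0275,0,0],[0.4,0.0065,-0.0275,0,0],[0.4,0,0,-0.03,0],[0.4,0,0,-0.031,0],[0.5,0,0,0,0]]
  ]
}}

```text
time: 5.23
ee_pos: [0.4908, 0.1124, 0.0875]
orientation: [[-0.23, 0.973, -0.009], [0.973, 0.23, 0.0], [0.002, -0.009, -1.0]]
wrist_force: [-1.7, -0.7, -1.2]
finger_gap: 0.501
gripper_force: 0.0
```

Emit:
{"api": "servo_tool", "payload": {
  "steps": [
    [[0.8,0,0,0,0],[0.84,0,0,0,0],[0.88,0,0,0,0],[0.9,0,0,0,0],[0.95,0,0,0,0],[1,0,0,0,0],[1,0,0,0,0],[1,0,0,0,0]]
  ]
}}

```text
time: 5.9
ee_pos: [0.4957, 0.1133, 0.0942]
orientation: [[-0.231, 0.973, 0.002], [0.973, 0.231, 0.0], [-0.001, 0.002, -1.0]]
wrist_force: [-2.0, 0.5, 6.8]
finger_gap: 0.085
gripper_force: 58.9
```

Emit:
{"api": "servo_tool", "payload": {
  "steps": [
    [[1,0,0,0.002,0],[1,0,0,0.002,0],[1,0,0,0.002,0],[1,0,0,0,0],[1,0,0,0,0],[1,0,0,0,0]]
  ]
}}

```text
time: 6.4
ee_pos: [0.4946, 0.1131, 0.0981]
orientation: [[-0.231, 0.973, -0.0], [0.973, 0.231, 0.0], [0.0, -0.0, -1.0]]
wrist_force: [1.2, 1.6, -5.0]
finger_gap: 0.083
gripper_force: 58.3
```

Emit:
{"api": "servo_tool", "payload": {
  "steps": [
    [[1,0,0,0.0015,0],[1,0,0,0.0015,0],[1,0,0,0,0],[1,0,0,0,0]]
  ]
}}

```text
time: 6.73
ee_pos: [0.4944, 0.113, 0.1009]
orientation: [[-0.231, 0.973, -0.001], [0.973, 0.231, -0.0], [0.0, -0.001, -1.0]]
wrist_force: [1.1, -0.4, -7.1]
finger_gap: 0.087
gripper_force: 58.1
```

Emit:
{"api": "servo_tool", "payload": {
  "steps": [
    [[1,0,0,0.0015,0],[1,0,0,0,0],[1,0,0,0,0]]
  ]
}}

```text
time: 6.98
ee_pos: [0.4944, 0.113, 0.1025]
orientation: [[-0.231, 0.973, -0.001], [0.973, 0.231, 0.0], [0.0, -0.001, -1.0]]
wrist_force: [0.5, -0.8, -9.7]
finger_gap: 0.087
gripper_force: 58.1
```

Tag 2 holds at 9.7 N, so it's sound too. I'll release it and go to tag 3.

Emit:
{"api": "servo_tool", "payload": {
  "steps": [
    [[1,0,0,-0.003,0],[1,0,0,-0.003,0],[1,0,0,-0.003,0],[1,0,0,0,0],[0.6,0,0,0,0],[0.5,0,0,0,0],[0.4,0,0,0,0],[0.4,0,0,0,0]]
  ]
}}

```text
time: 7.65
ee_pos: [0.4951, 0.113, 0.0941]
orientation: [[-0.232, 0.973, 0.001], [0.973, 0.232, -0.0], [-0.0, 0.001, -1.0]]
wrist_force: [0.6, 0.1, -1.0]
finger_gap: 0.599
gripper_force: 0.0
```

Emit:
{"api": "servo_tool", "payload": {
  "steps": [
    [[0.4,0,0,0.03,0],[0.4,0,0,0.03,0],[0.4,0.0065,-0.0275,0,0],[0.4,0.0065,-0.0275,0,0],[0.4,0.0065,-0.0275,0,0],[0.4,0,0,-0.03,0],[0.4,0,0,-0.031,0],[0.5,0,0,0,0]]
  ]
}}

```text
time: 8.32
ee_pos: [0.5102, 0.0305, 0.0877]
orientation: [[-0.23, 0.973, -0.009], [0.973, 0.23, 0.002], [0.004, -0.009, -1.0]]
wrist_force: [-1.3, 0.3, -0.6]
finger_gap: 0.5
gripper_force: 0.0
```

Emit:
{"api": "servo_tool", "payload": {
  "steps": [
    [[0.8,0,0,0,0],[0.84,0,0,0,0],[0.88,0,0,0,0],[0.9,0,0,0,0],[0.95,0,0,0,0],[1,0,0,0,0],[1,0,0,0,0],[1,0,0,0,0]]
  ]
}}

```text
time: 8.98
ee_pos: [0.5152, 0.0305, 0.0946]
orientation: [[-0.232, 0.973, 0.002], [0.973, 0.232, -0.0], [-0.001, 0.002, -1.0]]
wrist_force: [-2.1, -0.4, 6.4]
finger_gap: 0.083
gripper_force: 59.2
```

Emit:
{"api": "servo_tool", "payload": {
  "steps": [
    [[1,0,0,0.002,0],[1,0,0,0.002,0],[1,0,0,0.002,0],[1,0,0,0.0015,0],[1,0,0,0,0],[1,0,0,0,0],[1,0,0,0,0]]
  ]
}}

```text
time: 9.57
ee_pos: [0.5141, 0.0307, 0.1001]
orientation: [[-0.231, 0.973, -0.0], [0.973, 0.231, 0.0], [0.0, -0.0, -1.0]]
wrist_force: [0.9, 0.0, -2.1]
finger_gap: 0.086
gripper_force: 58.5
```

Emit:
{"api": "servo_tool", "payload": {
  "steps": [
    [[1,0,0,0.002,0],[1,0,0,0.002,0],[1,0,0,0,0],[1,0,0,0,0]]
  ]
}}

```text
time: 9.9
ee_pos: [0.5142, 0.0306, 0.1044]
orientation: [[-0.231, 0.973, 0.0], [0.973, 0.231, 0.0], [0.0, 0.0, -1.0]]
wrist_force: [-0.0, 1.4, -2.6]
finger_gap: 0.086
gripper_force: 58.4
```

The force stays at 2–2.6 N while the tag rises, so tag 3's clip is the slack one. I'll draw it out slowly.

Emit:
{"api": "servo_tool", "payload": {
  "steps": [
    [[1,0,0,0.004,0],[1,0,0,0.004,0],[1,0,0,0.004,0],[1,0,0,0.004,0],[1,0,0,0.004,0],[1,0,0,0.004,0],[1,0,0,0.004,0],[1,0,0,0.004,0]]
  ]
}}

```text
time: 10.57
ee_pos: [0.5147, 0.0304, 0.1372]
orientation: [[-0.232, 0.973, 0.001], [0.973, 0.232, -0.0], [-0.0, 0.001, -1.0]]
wrist_force: [0.3, -0.1, -0.5]
finger_gap: 0.087
gripper_force: 58.8
```

Emit:
{"api": "servo_tool", "payload": {
  "steps": [
    [[1,0,0,0.01,0],[1,0,0,0.015,0],[1,0,0,0.015,0],[1,0,0,0.02,0],[1,0,0,0.02,0],[1,0,0,0.02,0],[1,0,0,0.015,0],[1,0,0,0,0]]
  ]
}}

```text
time: 11.23
ee_pos: [0.5163, 0.0302, 0.2559]
orientation: [[-0.232, 0.973, 0.007], [0.973, 0.232, -0.001], [-0.003, 0.007, -1.0]]
wrist_force: [0.1, 0.8, -0.4]
finger_gap: 0.08
gripper_force: 58.8
```

Emit:
{"api": "servo_tool", "payload": {
  "steps": [
    [[1,0.002,-0.03,0,0],[1,0.002,-0.03,0,0],[1,0.002,-0.03,0,0],[1,0.002,-0.03,0,0],[1,0.002,-0.03,0,0],[1,0.002,-0.03,0,0],[1,0.002,-0.03,0,0],[1,0.002,-0.03,0,0]]
  ]
}}

```text
time: 11.9
ee_pos: [0.5297, -0.2107, 0.2505]
orientation: [[-0.231, 0.973, -0.001], [0.973, 0.231, 0.001], [0.001, -0.001, -1.0]]
wrist_force: [0.8, 0.3, -0.6]
finger_gap: 0.086
gripper_force: 58.8
```

Emit:
{"api": "servo_tool", "payload": {
  "steps": [
    [[1,0.003,-0.03,0,0],[1,0.003,-0.03,0,0],[1,0.003,-0.028,0,0],[1,0,0,0,0],[1,0,0,0,0],[1,0,0,0,0]]
  ]
}}

```text
time: 12.4
ee_pos: [0.5389, -0.2967, 0.2504]
orientation: [[-0.231, 0.973, -0.001], [0.973, 0.231, 0.002], [0.002, -0.001, -1.0]]
wrist_force: [-0.3, 0.7, -0.6]
finger_gap: 0.089
gripper_force: 58.8
```

```bash
python3 - <<'E'
from h import *
s=env.read_state();print(s["time"],s["ee_pos"],s["finger_gap"])
im=snapshot("top");a=snapshot("scene")
cv2.imwrite("pics/t2.png",np.hstack([cv2.resize(cv2.convertScaleAbs(i,alpha=2.0),(400,300)) for i in (im[150:300,180:380],)]+[cv2.resize(cv2.convertScaleAbs(a[120:330,120:400],alpha=2.0),(400,300))]))
cv2.imwrite("pics/t2.png",np.vstack([cv2.imread("pics/t2.png"),np.hstack([cv2.resize(cv2.convertScaleAbs(im[150:300,320:520],alpha=2.0),(400,300)),cv2.resize(cv2.convertScaleAbs(snapshot("wrist"),alpha=2.0),(400,300))])]))
E
```

```text
12.4 [ 0.53885071 -0.2967489   0.25037862] 0.08930496581690253
```

View pics/t2.png

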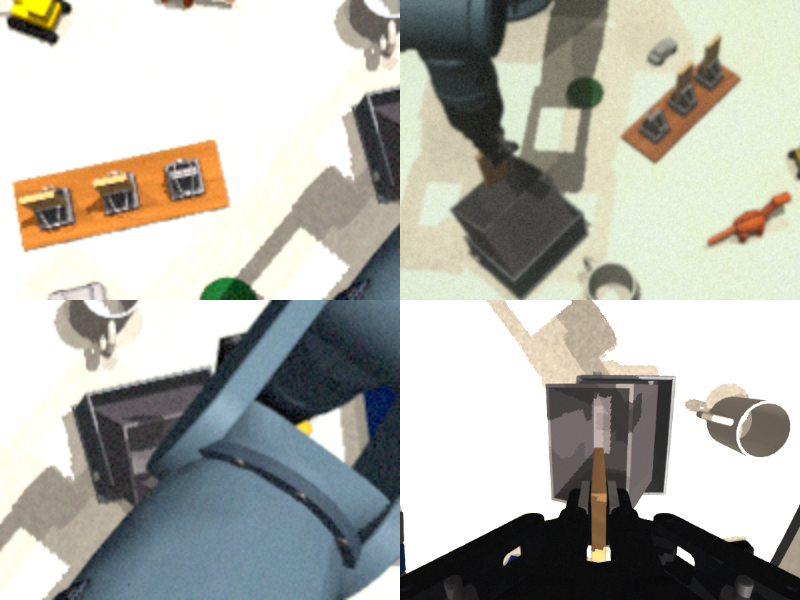

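Clip 3 is empty, the other two tags still stand, and the held tag at (598,460) in the wrist view is centred over the bin mouth (x from about 548 to 632). Lowering it in.

Emit:
{"api": "servo_tool", "payload": {
  "steps": [
    [[1,0,0,-0.025,0],[1,0,0,-0.025,0],[1,0,0,-0.025,0],[1,0,0,-0.02,0],[1,0,0,-0.015,0],[1,0,0,-0.01,0],[1,0,0,-0.01,0],[1,0,0,0,0]]
  ]
}}

```text
time: 13.22
ee_pos: [0.5386, -0.2963, 0.1196]
orientation: [[-0.232, 0.973, -0.002], [0.973, 0.232, 0.002], [0.002, -0.002, -1.0]]
wrist_force: [-0.0, 1.1, -0.7]
finger_gap: 0.083
gripper_force: 58.8
```

Emit:
{"api": "servo_tool", "payload": {
  "steps": [
    [[0.85,0,0,0,0],[0.8,0,0,0,0],[0.8,0,0,0,0],[0.8,0,0,0,0],[0.8,0,0,0,0],[0.8,0,0,0,0]]
  ]
}}

```text
time: 13.72
ee_pos: [0.5394, -0.2977, 0.1218]
orientation: [[-0.231, 0.973, 0.001], [0.973, 0.231, -0.001], [-0.001, 0.0, -1.0]]
wrist_force: [0.0, 0.3, 0.5]
finger_gap: 0.2
gripper_force: 0.0
```

Emit:
{"api": "servo_tool", "payload": {
  "steps": [
    [[0.8,0,0,0.02,0],[0.8,0,0,0.03,0],[0.8,0,0,0.03,0],[0.8,0,0,0.02,0],[0.9,-0.025,-0.006,0,0],[1,-0.025,-0.006,0,0],[1,-0.025,-0.006,0,0],[1,-0.024,-0.006,0,0]]
  ]
}}

```text
time: 14.38
ee_pos: [0.4392, -0.3215, 0.2215]
orientation: [[-0.232, 0.973, 0.0], [0.973, 0.232, -0.0], [-0.0, 0.0, -1.0]]
wrist_force: [0.2, 0.1, 0.5]
finger_gap: 0.002
gripper_force: 0.0
```

Emit:
{"api": "servo_tool", "payload": {
  "steps": [
    [[1,0,0,0,0],[1,0,0,0,0],[1,0,0,0,0],[1,0,0,0,0]]
  ]
}}

```text
time: 14.72
ee_pos: [0.441, -0.3214, 0.2215]
orientation: [[-0.232, 0.973, 0.001], [0.973, 0.232, -0.0], [-0.0, 0.001, -1.0]]
wrist_force: [-0.3, 0.5, -0.3]
finger_gap: -0.0
gripper_force: 0.0
```

```bash
python3 - <<'E'
from h import *
s=env.read_state();print(s["time"],s["ee_pos"],s["finger_gap"])
t=snapshot("top");w=snapshot("wrist");b=snapshot("scene")
f=lambda i:cv2.resize(cv2.convertScaleAbs(i,alpha=2.5),(400,300),interpolation=cv2.INTER_CUBIC)
cv2.imwrite("pics/t3.png",np.vstack([np.hstack([f(t[170:260,345:465]),f(w)]),np.hstack([f(b[225:315,145:265]),f(w[100:310,200:480])])]))
E
```

```text
14.7167 [ 0.44104209 -0.32138283  0.22147243] -0.00045940955866657007
```

View pics/t3.png

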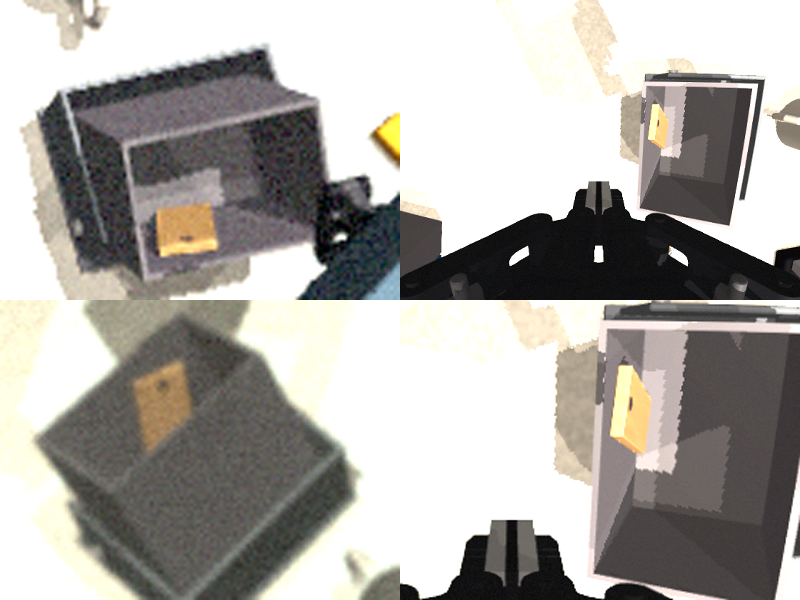

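The tag is inside, leaning on the bin's front wall (top view (185,230)). I'll go down in front of the rim and push.

Emit:
{"api": "servo_tool", "payload": {
  "steps": [
    [[1,0,0,-0.025,0],[1,0,0,-0.025,0],[1,0,0,-0.025,0],[1,0,0,-0.025,0],[1,0,0,-0.016,0],[1,0,0,-0.01,0],[1,0,0,0,0],[1,0,0,0,0]]
  ]
}}

```text
time: 15.53
ee_pos: [0.4405, -0.3214, 0.0953]
orientation: [[-0.232, 0.973, -0.0], [0.973, 0.232, 0.0], [0.0, -0.0, -1.0]]
wrist_force: [0.3, -1.0, 0.3]
finger_gap: 0.001
gripper_force: 0.0
```

Emit:
{"api": "servo_tool", "payload": {
  "steps": [
    [[1,0.005,0.001,0,0],[1,0.005,0.001,0,0],[1,0.005,0.001,0,0],[1,0.005,0.0015,0,0],[1,0.005,0.001,0,0],[1,0.005,0.001,0,0],[1,0.005,0.001,0,0],[1,0.005,0.0015,0,0]]
  ]
}}

```text
time: 16.2
ee_pos: [0.4799, -0.3131, 0.0959]
orientation: [[-0.232, 0.973, -0.002], [0.973, 0.232, -0.001], [-0.001, -0.002, -1.0]]
wrist_force: [-5.4, -2.6, 5.3]
finger_gap: -0.001
gripper_force: 3.2
```

Emit:
{"api": "servo_tool", "payload": {
  "steps": [
    [[1,0.004,0.001,0,0],[1,0.004,0.001,0,0],[1,0.004,0.001,0,0],[1,0.004,0.001,0,0],[1,0.003,0.001,0,0],[1,0,0,0,0]]
  ]
}}

```text
time: 16.7
ee_pos: [0.5001, -0.3077, 0.0957]
orientation: [[-0.232, 0.973, 0.001], [0.973, 0.232, -0.001], [-0.001, 0.001, -1.0]]
wrist_force: [-1.8, -0.8, 2.3]
finger_gap: 0.001
gripper_force: 1.8
```

Emit:
{"api": "servo_tool", "payload": {
  "steps": [
    [[1,0.003,0.0005,0,0],[1,0.003,0.0005,0,0],[1,0.003,0.001,0,0],[1,0,0,0,0]]
  ]
}}

```text
time: 17.03
ee_pos: [0.5092, -0.3057, 0.097]
orientation: [[-0.232, 0.973, 0.001], [0.973, 0.232, -0.001], [-0.001, 0.001, -1.0]]
wrist_force: [-4.8, 1.9, 11.6]
finger_gap: -0.0
gripper_force: 6.3
```

Emit:
{"api": "servo_tool", "payload": {
  "steps": [
    [[1,0,0,0.005,0],[1,0,0,0.005,0],[1,0,0,0.003,0],[1,0.002,0.0005,0,0],[1,0.002,0.0005,0,0],[1,0,0,0,0]]
  ]
}}

```text
time: 17.53
ee_pos: [0.5095, -0.3052, 0.1089]
orientation: [[-0.232, 0.973, -0.007], [0.973, 0.232, -0.0], [0.001, -0.006, -1.0]]
wrist_force: [-16.3, -0.8, 13.1]
finger_gap: 0.001
gripper_force: 8.5
```

Emit:
{"api": "servo_tool", "payload": {
  "steps": [
    [[1,0.002,0.0005,0,0],[1,0.002,0.0005,0,0],[1,0,0,0,0]]
  ]
}}

```text
time: 17.78
ee_pos: [0.5097, -0.3051, 0.109]
orientation: [[-0.232, 0.973, -0.015], [0.973, 0.232, -0.0], [0.003, -0.014, -1.0]]
wrist_force: [-34.0, -3.5, 22.4]
finger_gap: 0.0
gripper_force: 17.4
```

The TCP has stopped while the force climbs, so the bin is at its stop. Backing off and checking.

Emit:
{"api": "servo_tool", "payload": {
  "steps": [
    [[1,-0.01,-0.002,0,0],[1,-0.02,-0.005,0,0],[1,-0.02,-0.005,0,0],[1,-0.02,-0.005,0,0],[1,0,0,0.03,0],[1,0,0,0.03,0],[1,0,0,0.03,0],[1,0,0,0.03,0]]
  ]
}}

```text
time: 18.45
ee_pos: [0.446, -0.3201, 0.2293]
orientation: [[-0.231, 0.973, -0.0], [0.973, 0.231, 0.001], [0.001, -0.0, -1.0]]
wrist_force: [1.1, 0.2, -0.2]
finger_gap: -0.0
gripper_force: 0.0
```

Emit:
{"api": "servo_tool", "payload": {
  "steps": [
    [[1,-0.02,0.02,0,0],[1,-0.02,0.02,0,0],[1,-0.02,0.02,0,0],[1,0,0,0,0],[1,0,0,0,0],[1,0,0,0,0]]
  ]
}}

```text
time: 18.95
ee_pos: [0.3868, -0.2609, 0.2287]
orientation: [[-0.231, 0.973, 0.001], [0.973, 0.231, -0.001], [-0.001, 0.001, -1.0]]
wrist_force: [-0.2, 0.5, 0.1]
finger_gap: 0.002
gripper_force: 0.0
```

```bash
python3 - <<'E'
from h import *
s=env.read_state();print(s["time"],s["ee_pos"],s["wrist_force"])
t=snapshot("top");b=snapshot("scene")
f=lambda i:cv2.resize(cv2.convertScaleAbs(i,alpha=2.5),(400,300),interpolation=cv2.INTER_CUBIC)
cv2.imwrite("pics/t4.png",np.vstack([np.hstack([f(t[170:260,345:465]),f(t[210:300,180:300])]),np.hstack([f(b[225:315,145:265]),f(b[140:230,265:385])])]))
# predicted upright rim corners
h=np.array([.542,-.297]);c,q=np.cos(np.radians(13)),np.sin(np.radians(13))
for th in (0,.08,.15):
  P=[]
  for x in(-.015,.085):
    for y in(.07,-.07):
      X=x*np.cos(th)-.105*np.sin(th);Z=.105*np.cos(th)+x*np.sin(th)
      P.append([h[0]+c*X-q*y,h[1]+q*X+c*y,.03+Z])
  print(th,(proj(cam("top"),P)-[345,170])*10/3, (proj(cam("scene"),P)-[145,225])*10/3+[0,300])
E
```

```text
18.95 [ 0.38682262 -0.26091458  0.22865807] [-0.20997477  0.48730415  0.09540774]
0 [[127.85706113 210.56501955]
 [324.40065221 166.63055187]
 [ 88.61218934  73.59790993]
 [280.62706421  31.32157662]] [[218.83123106 335.76997734]
 [ 69.19288121 469.32537097]
 [319.00584602 417.48527045]
 [170.30770533 559.99545628]]
0.08 [[130.68725728 222.65942824]
 [327.30684129 178.65019487]
 [ 93.90638543  82.79145596]
 [287.58388728  40.10253491]] [[211.01148992 330.26020235]
 [ 61.49170716 463.01709383]
 [309.35409397 405.84763439]
 [159.78157539 548.00044961]]
0.15 [[132.92584108 233.20284163]
 [329.49495778 189.15449186]
 [ 98.58985837  91.73362598]
 [293.646491    48.69596261]] [[204.43034447 325.95079641]
 [ 55.08207962 457.99368479]
 [300.53076719 395.68930058]
 [150.25445385 537.44851686]]
```

View pics/t4.png

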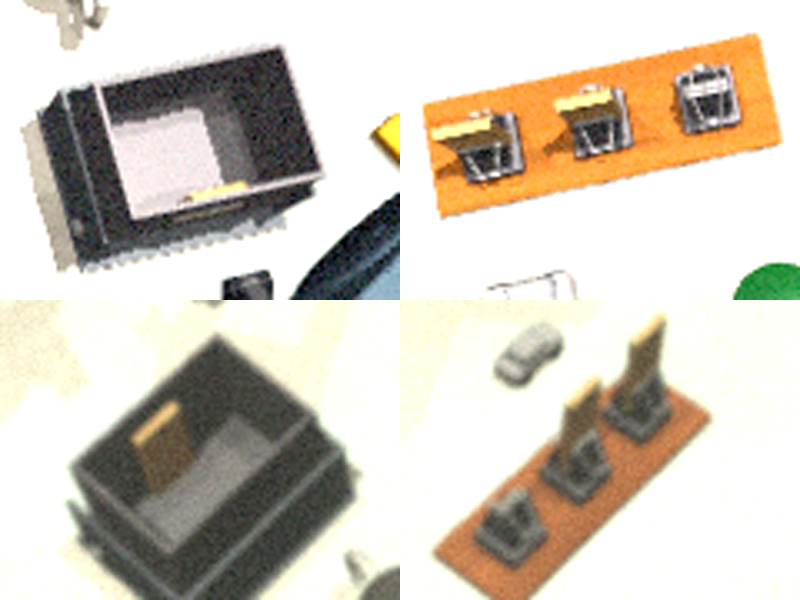

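```bash
python3 - <<'E'
from h import *
T=cam("top");S=cam("scene");s=10/3
r=lambda u,v,x,y:((u+.5)/s-.5+x,(v+.5)/s-.5+y)
E4=[]
for n,p,q in [("F+y",(133,218),(217,37)),("F-y",(325,177),(72,167)),("R-y",(284,44),(172,251)),("R+y",(96,86),(313,116))]:
    X,e=tri([(T,r(*p,345,170)),(S,r(*q,145,225))]);print(n,X,e[0]);E4.append(X)
E4=np.array(E4);x=E4[3]-E4[0]+E4[2]-E4[1];print(np.linalg.norm(x)/2,x[2]/np.hypot(*x[:2]))
t=snapshot("top");b=snapshot("scene")
f=lambda i:cv2.resize(cv2.convertScaleAbs(i,alpha=2.5),(800,600),interpolation=cv2.INTER_CUBIC)
cv2.imwrite("pics/z5.png",f(t[175:253,348:452]))
E
```

```text
F+y [ 0.50827716 -0.2343314   0.13240006] 0.001104688686982611
F-y [ 0.53823576 -0.36758572  0.13114946] 0.0017225117291490317
R-y [ 0.63318927 -0.34445542  0.13541811] 0.0026344330374245095
R+y [ 0.60232733 -0.21312368  0.13220872] 0.0013428880053867043
0.0970887153898886 0.021002493037115308
```

View pics/z5.png

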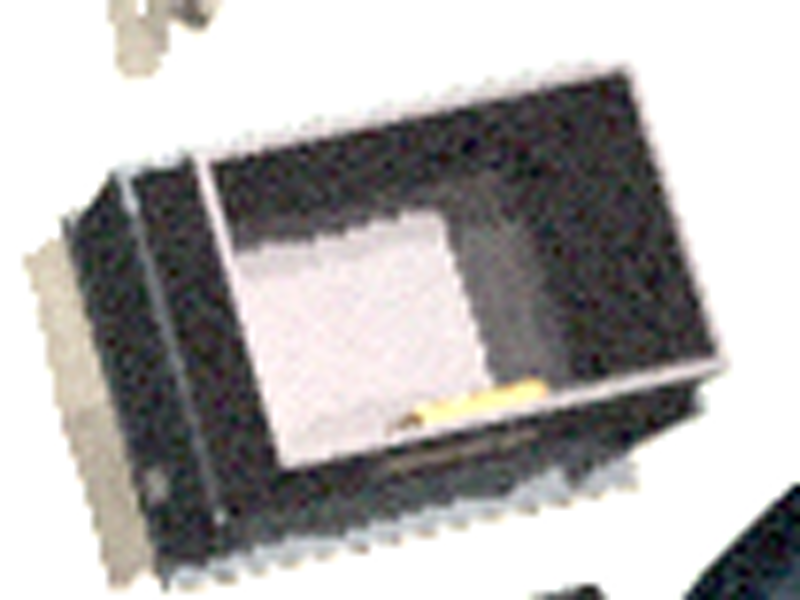

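The triangulated rim is level (0.02 rad), the bin didn't move under a 34 N push, and the tag stands inside by the front wall. Handing in.

```bash
python3 -c "
from workcell import workorder
print(workorder.finish_job())"
```

```text
the job is handed in; nothing more can be done
None
```

I found the slack clip (the tag nearest the bin) and put its tag in the bin. The bin is upright, measured at about 0.02 rad from level. The other two tags held at 8.7 and 9.7 N and stand in their clips. I handed the job in but the judging result wasn't shown.

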